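# Stack portion tins in the tube up to its mark

## Task

Put the two deep formula tins into the clear tube in the drawer, one lying flat on the other, so that the top of the stack comes level with the dark band around the tube. Leave the shallow tin where it is.

Things in the scene. Friction and masses are not known exactly. Their poses are not given: they have to be found in the camera images.
- tube: Open-topped upright clear plastic tube fixed to the drawer floor by a grey foot 88 mm across, 6 mm thick. Outside diameter 78 mm, inside 72 mm, height 55 mm with the foot; empty at the start. A dark band runs round it 50 mm above the underside (44 mm above the inner floor). Origin: centre of the underside, on the drawer floor; z up along the tube.
- tin_a: Deep round tin with a closed lid, a flat disc 52 mm across and 22 mm thick, about 50 g, steel side and white lid. Lies flat on the drawer floor. Origin: centre of its underside; z up. The same as tin_b; either may be below.
- tin_b: Deep round tin, the same as tin_a: 52 mm across, 22 mm thick. Origin: centre of its underside; z up.
- tin_flat: Shallow round tin, 52 mm across like the others but only 12 mm thick; it is to be left where it lies. Origin: centre of its underside; z up. All these stand in an open plywood drawer: walls 55 mm high, floor 8 mm above the work surface. Near them: a mug (85 mm tall), a blue dispenser (104 mm), and spoons behind a low clear divider.

How it is judged (in metres and radians):
At the end, for the whole second after the job is handed in: Both deep tins lie inside the tube, within 14 mm of its axis, flat within about 10 degrees and at rest, one on the tube's floor and the other on it (heights within 4 mm), so that the stack's top is at the band; the shallow tin is within 30 mm of where it started (horizontal distance between each of tin_a, tin_b and tube below 0.014 m and angle between each of tin_a, tin_b's own z axis and vertical below 0.17 rad and linear speed of each of tin_a, tin_b below 0.02 m/s and ((z of tin_a in the frame of tube between 0.002 and 0.01 m and z of tin_b in the frame of tube between 0.024 and 0.032 m) or (z of tin_b in the frame of tube between 0.002 and 0.01 m and z of tin_a in the frame of tube between 0.024 and 0.032 m)) and distance of tin_flat from where it was at the start of the episode below 0.03 m); the robot touches nothing.
It also fails if it takes over 58 s, if anything falls off the work surface, if the arm or the gripper's body presses on something with over 40 N, if the wrist force passes 120 N, or if a joint passes its speed limit or range.

## Robot

A 6-joint arm with a two-finger parallel gripper is mounted at the origin on the work surface. World frame = base frame: x ahead of the robot, y to its left, z up, the work surface at z = 0. Lengths are in mm, angles in rad, forces in N, time in s.
With the tool pointing down it reaches from about 350 to 775 mm from the base axis. Payload 7.3 kg.
Tool frame: the origin (TCP) lies on the centre line of the jaws, within the pads' length; the fingertips stand 17 mm ahead of it and the grasp point (between the pads) lies 2 mm behind it; z points along the fingers, y is the line along which they close (so a half turn about z gives the same grasp; the last joint's range is limited). The gripper opens to 92 mm and grips with 3 to 60 N. Pads are 19 mm wide; open, the fingers measure 130 mm over their backs; the gripper's body (75 mm by 190 mm) begins 47 mm behind the grasp point.
Start: joints at [-1.403, 0.342, 1.524, -0, 1.275, -0.146], TCP at [162.077, -499.374, 243.741] pointing down, gripper open.
Joint ranges: [-2.53, 2.53], [-0.77, 2.02], [0.04, 2.7], [-1, 4.14], [0.28, 2.66], [-3.11, 3.11]. Speed limits (rad/s): [2.57, 2.57, 3.14, 3.14, 3.14, 3.14].

## Interface

Orientations are given as [roll, pitch, yaw] about the fixed x, y, z axes, in that order (R = Rz(yaw) Ry(pitch) Rx(roll)).
In Python, from plant import bot gives the robot as it stands. The module is installed in compiled form; this text tells all that it offers.
- The arm moves only by the shell command python3 -m pendant 'ROWS'. ROWS is JSON, a list of rows, each a list of 3 entries, a list of its own where there are three numbers: the shift along the world's x, y, z as a fraction of full scale, then the turn, a rotation vector about the world's x, y, z as a fraction of full scale, then the opening, from -1 (shut) to 1 (fully open), so that 0 is half open. In form: [[[tx, ty, tz], [rx, ry, rz], claw], ...]. A call has exactly 10 rows; each row shifts and turns the commanded pose from where the row before left it; what a row does not reach is not made up. Full scale, the value 1, is 30 mm for a shift and 0.12 rad for a turn. A row lasts 1/12 s, in which the tool goes at most 41.7 mm and 7.16 degrees, less where a joint would pass 70% of its speed; a pose out of reach is approached as far as the arm can. A call with a number of a shift or a turn outside -1 to 1 is refused whole. A call with a gripper value outside its range is refused whole. The fingers move at their own pace and stop on an object; the grip force is fixed at half the most. Time passes only in rows, so rows that do not move let the fingers close, or fill a call up. It gives the time, the measured TCP pose, the force, the opening and the grip force at its end, in the units of the state.
- bot.get_obs(): the state, without advancing time (a new reading comes with each control period).
- bot.capture(name): name is "scene" or "side" or "wrist"; returns the picture (384x512x3 uint8, blue, green, red); there is no depth.
- bot.camera_params(name): a dict with "fovy" (degrees; the focal length in pixels is half the picture's height over the tangent of half this angle, whatever the lens; pixels are square), "cx", "cy" (the principal point, pixels), "camera_from_world" (4x4, takes a point from world to camera coordinates). Camera axes: x right, y down, z forward; pixel columns grow to the right and rows downward; lengths in mm; the calibration is good to about 2 mm. A picture is of the moment at which its call begins: read the wrist's pose just before it. camera_params takes no time and is no camera call; for the wrist camera it gives the pose at the moment of the call.
- bot.close_job(): hands the job in; it is judged then, once.
The state is a dict: "time": time; "joint_positions": joint angles; "dq": joint speeds; "tau": joint torques, N m; "tool_pos": TCP position; "tcp_rot": TCP orientation; "contact_force": force on the tool from outside, world axes, zero at the start; "moment": the same for the moment, N m; "grip_width": finger opening in mm; "finger_force": force on a finger pad.
Only numpy, scipy, OpenCV 4.12 (cv2) and the standard library are available. Lean on these libraries where they do the work, as an engineer would, in place of code of your own. Each camera call takes 0.05 s, during which the arm holds its last target. There are 200 camera calls.

## Working session

There is one attempt and no reset: what is moved stays moved. The work goes in short steps, Python scripts to look and compute and a shell command to move; the robot and the scene stay as the last step left them, time stands still between calls to the robot, and variables do not carry over. Pictures are saved under pics/ and viewed, at most 10 in all, crops included, and the job is handed in when it is done.

```bash
mkdir -p pics; python3 - <<'E'
from plant import bot
import cv2,numpy as np
o=bot.get_obs();print(o['time'],o['tool_pos'],o['tcp_rot'],o['grip_width'])
for n in("scene","side"):
    im=bot.capture(n);cv2.imwrite(f'pics/{n}0.png',im);p=bot.camera_params(n);print(n,p['fovy'],p['cx'],p['cy'],np.round(p['camera_from_world'],3).tolist())
im=bot.capture("wrist");cv2.imwrite('pics/wrist0.png',im);
E
```

```text
0.0 [ 161.98532563 -498.98264048  243.04387307] [-3.14005965e+00 -1.91517361e-04  3.13766620e-01] 91.53858580881959
scene 42.36704354885314 258.4901700182882 191.99164769731325 [[-0.495, 0.869, -0.003, 296.939], [0.637, 0.361, -0.681, -304.782], [-0.591, -0.339, -0.732, 1290.017], [0.0, 0.0, 0.0, 1.0]]
side 53.96878736261102 262.15481921964664 193.30912432421405 [[-0.907, -0.421, -0.022, 503.673], [-0.221, 0.518, -0.826, 177.856], [0.359, -0.744, -0.563, 649.3], [0.0, 0.0, 0.0, 1.0]]
```

View pics/scene0.png

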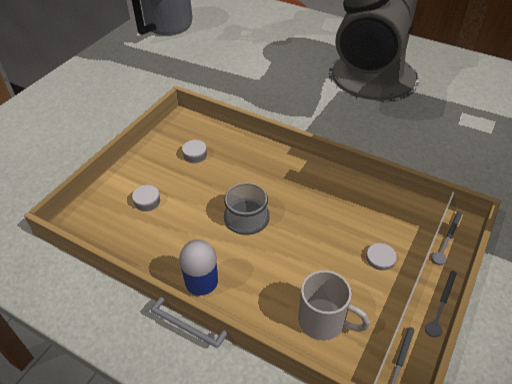

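View pics/side0.png

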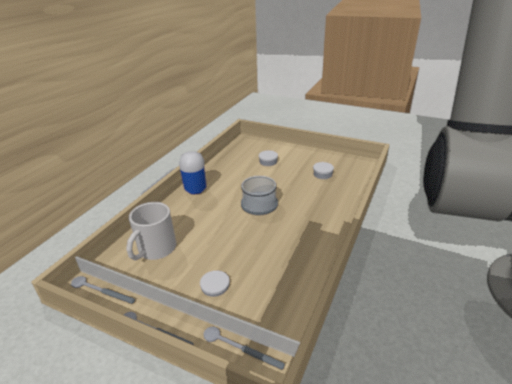

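The scene view shows three tins at about (195,151), (146,197) and (381,256), with the tube at (246,208). In the side view the tins are at (323,171), (268,158) and (215,283), with the tube at (259,195). Next I'll triangulate the lids.

```bash
cat > h.py <<'E'
from plant import bot
import cv2,numpy as np
def ray(n,uv,p=None):
    p=p or bot.camera_params(n);T=np.array(p['camera_from_world']);f=192/np.tan(np.radians(p['fovy']/2))
    d=T[:3,:3].T@np.array([(uv[0]-p['cx'])/f,(uv[1]-p['cy'])/f,1]);return -T[:3,:3].T@T[:3,3],d
def onz(n,uv,z,p=None):
    c,d=ray(n,uv,p);return (c+d*(z-c[2])/d[2])
def tri(a,b):
    (c1,d1),(c2,d2)=ray('scene',a),ray('side',b)
    s=np.linalg.lstsq(np.c_[d1,-d2],c2-c1,rcond=None)[0];p,q=c1+s[0]*d1,c2+s[1]*d2
    return (p+q)/2,np.linalg.norm(p-q)
def lid(im,uv,r=25):
    x0,y0=max(int(uv[0])-r,0),max(int(uv[1])-r,0);c=im[y0:y0+2*r,x0:x0+2*r]
    hsv=cv2.cvtColor(c,cv2.COLOR_BGR2HSV);v=hsv[...,2]*(hsv[...,1]<60)
    t,_=cv2.threshold(v[v>0].reshape(-1,1),0,255,cv2.THRESH_OTSU)
    m=(v>t).astype(np.uint8);k=max(cv2.findContours(m,cv2.RETR_EXTERNAL,cv2.CHAIN_APPROX_NONE)[0],key=cv2.contourArea)
    e=cv2.fitEllipse(cv2.convexHull(k));return (e[0][0]+x0,e[0][1]+y0),e[1],cv2.contourArea(k),t
E
python3 - <<'E'
from h import *
S=cv2.imread('pics/scene0.png');D=cv2.imread('pics/side0.png')
for a,b in(((195,151),(323,171)),((146,197),(268,158)),((381,256),(215,283))):
    u,w=lid(S,a,18),lid(D,b,18);print(np.round(u[0],1),np.round(u[1],1),np.round(w[0],1),np.round(w[1],1),[np.round(x,1) for x in tri(u[0],w[0])], onz('scene',u[0],30).round(),onz('side',w[0],30).round(),u[3],w[3])
print(tri((246,198),(259.5,185)),onz('scene',(246,219),14),onz('side',(259.5,203),14))
v=[cv2.resize(S[y-25:y+25,x-30:x+30],(264,220),interpolation=2) for x,y in((195,151),(146,197),(381,256))]
v2=[cv2.resize(D[y-25:y+25,x-30:x+30],(264,220),interpolation=2) for x,y in((323,171),(268,158),(215,283))]
cv2.imwrite('pics/z.png',np.vstack([np.hstack(v),np.hstack(v2)]))
E
```

```text
[193.8 147.6] [16.6 23.5] [323.  166.6] [11.5 21.8] [array([ 485.9, -224.3,   28. ]), np.float64(1.0)] [ 488. -222.   30.] [ 485. -222.   30.] 133.0 158.0
[145.2 194.3] [19.4 26.6] [267.6 154.5] [10.7 20.6] [array([ 644.8, -228.8,   28.2]), np.float64(0.5)] [ 646. -227.   30.] [ 643. -226.   30.] 131.0 156.0
[381.6 254.6] [22.8 30.1] [213.4 281. ] [22.6 30.1] [array([547.8, 221.1,  19. ]), np.float64(0.3)] [556. 222.  30.] [542. 230.  30.] 131.0 165.0
(array([579.20912631, -38.71124788,  58.33100466]), np.float64(1.4258368298431638)) [592.00326706 -31.91202979  14.        ] [576.78275785 -31.92935573  14.        ]
```

View pics/z.png

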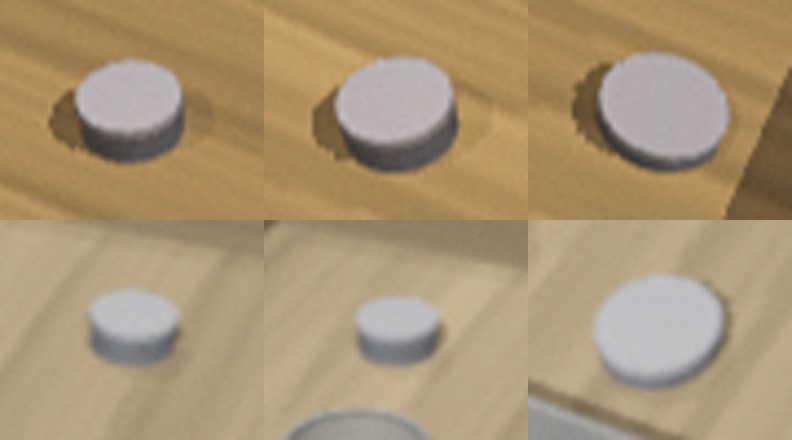

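Both rows show the tins at (486,-224) and (645,-229) with lids at z≈28, so those are the deep ones. The tin at (548,221), lid at z≈19, is the shallow one. Next are the walls, the dispenser and the tube rim.

```bash
python3 - <<'E'
from h import *
for n,q in(('wallcorner far',(178,90)),('corner left',(32,217)),('corner right',(495,208))): print(n,onz('scene',q,63).round())
print('disp base',onz('scene',(200,280),20).round(), 'side',onz('side',(194,185),20).round(),'mug',onz('scene',(325,315),20).round())
# rim extremes
print('rim',onz('scene',(246,198),63).round(1),onz('side',(259.5,186),63).round(1))
S=cv2.imread('pics/scene0.png');D=cv2.imread('pics/side0.png');W=cv2.imread('pics/wrist0.png')
a=cv2.resize(S[170:240,206:286],(400,350),interpolation=2);b=cv2.resize(D[165:225,225:295],(400,350),interpolation=2)
cv2.imwrite('pics/z2.png',np.hstack([a,b]))
E
```

```text
wallcorner far [ 372. -343.   63.]
corner left [ 810. -344.   63.]
corner right [383. 367.  63.]
disp base [751. -29.  20.] side [754. -30.  20.] mug [706. 183.  20.]
rim [583.4 -35.8  63. ] [574.3 -29.6  63. ]
```

View pics/z2.png

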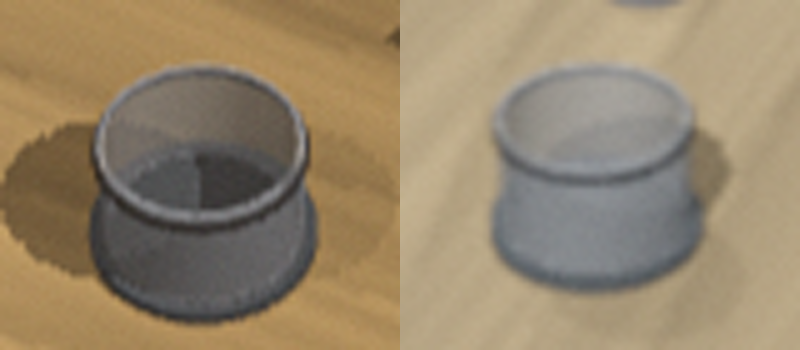

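View pics/wrist0.png

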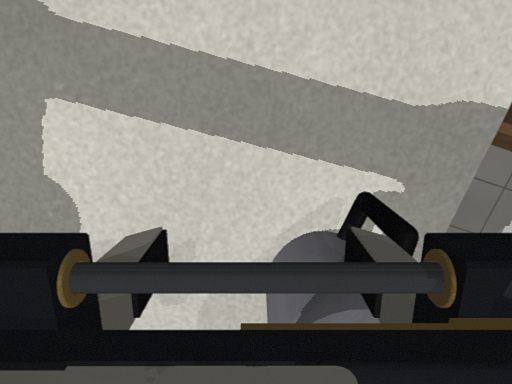

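Drawer walls are at x≈372–810 and y≈±345–367, and the dispenser stands at (752,-30), clear of the work. The tube is at about (579,-36). The wrist view shows only table, with the fingers at rows 230–330. I'll move over the first tin.

```bash
python3 -m pendant '[[[1,0.85,-0.2],[0,0,0],0.6],[[1,0.85,-0.2],[0,0,0],0.6],[[1,0.85,-0.2],[0,0,0],0.6],[[1,0.85,-0.2],[0,0,0],0.6],[[1,0.85,-0.2],[0,0,0],0.6],[[1,0.85,-0.2],[0,0,0],0.6],[[1,0.85,-0.2],[0,0,0],0.6],[[1,0.85,-0.2],[0,0,0],0.6],[[1,0.85,-0.2],[0,0,0],0.6],[[1,0.85,-0.2],[0,0,0],0.6]]'
```

```text
time: 0.98
tool_pos: [463.2, -242.7, 183.3]
tcp_rot: [-3.142, 0.0, 0.314]
contact_force: [0.8, -0.5, -0.5]
grip_width: 73.3
finger_force: 0.0
```

```bash
python3 -m pendant '[[[0.4,0.3,-0.4],[0,0,0],0.6],[[0.4,0.3,-0.4],[0,0,0],0.6],[[0,0,-0.4],[0,0,0],0.6],[[0,0,-0.4],[0,0,0],0.6],[[0,0,-0.4],[0,0,0],0.6],[[0,0,-0.4],[0,0,0],0.6],[[0,0,-0.4],[0,0,0],0.6],[[0,0,-0.3],[0,0,0],0.6],[[0,0,0],[0,0,0],0.6],[[0,0,0],[0,0,0],0.6]]'
python3 - <<'E'
from h import *
p=bot.camera_params('wrist');im=bot.capture('wrist');cv2.imwrite('pics/w1.png',im)
T=np.array(p['camera_from_world']);f=192/np.tan(np.radians(p['fovy']/2));q=T@[486,-224,30,1];print(q[:2]/q[2]*f+[p['cx'],p['cy']],q[2])
E
```

```text
time: 1.82
tool_pos: [485.9, -226.3, 90.4]
tcp_rot: [-3.141, 0.001, 0.314]
contact_force: [-0.7, -0.5, -0.5]
grip_width: 73.3
finger_force: 0.0
[250.63026331 217.53824077] 213.18487741517728
```

View pics/w1.png

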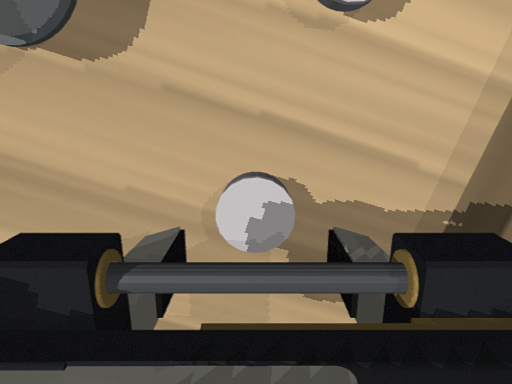

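The wrist view shows the lid centre at about (255.5,213), a few px from the prediction (250.6,217.5).

```bash
python3 - <<'E'
from h import *
print(onz('wrist',(255.5,213),30),bot.get_obs()['tool_pos'])
E
```

```text
[ 490.15215572 -226.38393215   30.        ] [ 486.27333788 -226.50129481   91.03357868]
```

```bash
python3 -m pendant '[[[0.12,0,-0.4],[0,0,0],0.6],[[0,0,-0.4],[0,0,0],0.6],[[0,0,-0.4],[0,0,0],0.6],[[0,0,-0.3],[0,0,0],0.6],[[0,0,-0.2],[0,0,0],0.6],[[0,0,0],[0,0,0],0.6],[[0,0,0],[0,0,0],-0.2],[[0,0,0],[0,0,0],-0.2],[[0,0,0],[0,0,0],-0.2],[[0,0,0],[0,0,0],-0.2]]'
```

```text
time: 2.7
tool_pos: [490.0, -226.5, 40.3]
tcp_rot: [3.141, -0.001, 0.314]
contact_force: [-0.5, -0.5, 2.5]
grip_width: 51.5
finger_force: 12.6
```

```bash
python3 -m pendant '[[[0,0,0],[0,0,0],-0.2],[[0,0,0.4],[0,0,0],-0.2],[[0,0,0.8],[0,0,0],-0.2],[[0,0,0.9],[0,0,0],-0.2],[[0,0,0.8],[0,0,0],-0.2],[[0,0.4,0.1],[0,0,0],-0.2],[[0.2,0.6,0],[0,0,0],-0.2],[[0.2,0.5,0],[0,0,0],-0.2],[[0.1,0.2,0],[0,0,0],-0.2],[[0,0,0],[0,0,0],-0.2]]'
python3 - <<'E'
from h import *
p=bot.camera_params('wrist');im=bot.capture('wrist');cv2.imwrite('pics/w2.png',im)
T=np.array(p['camera_from_world']);f=192/np.tan(np.radians(p['fovy']/2));q=T@[579,-36,63,1];print(q[:2]/q[2]*f+[p['cx'],p['cy']],q[2],f,bot.get_obs()['tool_pos'])
E
```

```text
time: 3.53
tool_pos: [504.8, -173.8, 129.3]
tcp_rot: [-3.141, 0.0, 0.316]
contact_force: [0.1, 0.0, -0.2]
grip_width: 50.9
finger_force: 30.0
[64.94181472 28.44990289] 189.16322684808395 330.25425376081563 [ 504.6135813  -174.75263767  129.32131044]
```

View pics/w2.png

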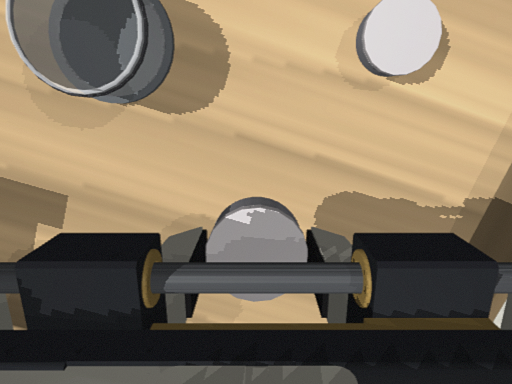

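The rim's outer edge is centred at about (76,27), a few px right of the prediction. The tin is held level between the fingers at (257,252). I'll compute both properly.

```bash
python3 - <<'E'
from h import *
p=bot.camera_params('wrist');T=np.array(p['camera_from_world']);f=330.25;t=bot.get_obs()['tool_pos']
def pr(x): q=T@np.r_[x,1];return (q[:2]/q[2]*f+[p['cx'],p['cy']]).round(1),q[2].round(1)
print(T.round(3).tolist())
for z in(119,110,100):print(z,pr([t[0],t[1],z]))
a=np.linspace(0,2*np.pi,9)[:-1]
for c in((579,-36),(583,-40)):
  r=np.array([pr([c[0]+39*np.cos(s),c[1]+39*np.sin(s),63])[0] for s in np.linspace(0,6.28,100)]);print(c,r.min(0),r.max(0))
for u in((6,20),(147,20),(76,97)):print(onz('wrist',u,63))
E
```

```text
[[0.309, -0.951, -0.0, -323.812], [-0.917, -0.298, 0.265, 407.936], [-0.252, -0.082, -0.964, 392.687], [0.0, 0.0, 0.0, 1.0]]
119 (array([253.2, 252.4]), np.float64(165.1))
110 (array([253.3, 245. ]), np.float64(173.7))
100 (array([253.5, 237.5]), np.float64(183.4))
(579, -36) [ -6.4 -51.6] [131.7  98.5]
(583, -40) [  1.6 -57.1] [140.   94.1]
[572.84693007  -4.40421423  63.        ]
[597.67142309 -80.71227444  63.        ]
[543.32378712 -49.51463604  63.        ]
```

```bash
python3 -m pendant '[[[0.1,0.2,0],[0,0,0],-0.2],[[0.3,0.5,0],[0,0,0],-0.2],[[0.4,0.7,0],[0,0,0],-0.2],[[0.5,0.9,0],[0,0,0],-0.2],[[0.5,0.9,-0.2],[0,0,0],-0.2],[[0.4,0.7,-0.2],[0,0,0],-0.2],[[0.25,0.4,-0.2],[0,0,0],-0.2],[[0.1,0.15,0],[0,0,0],-0.2],[[0,0,0],[0,0,0],-0.2],[[0,0,0],[0,0,0],-0.2]]'
python3 - <<'E'
from h import *
p=bot.camera_params('wrist');T=np.array(p['camera_from_world']);f=330.25;t=bot.get_obs()['tool_pos'];im=bot.capture('wrist')
def pr(x): q=T@np.r_[x,1];return (q[:2]/q[2]*f+[p['cx'],p['cy']]).round(1)
r=np.array([pr([t[0]+39*np.cos(s),t[1]+39*np.sin(s),63]) for s in np.linspace(0,6.28,100)]);print(t,r.min(0),r.max(0))
cv2.imwrite('pics/w3.png',cv2.resize(im[130:350,120:400],None,fx=2.7,fy=2.7,interpolation=2))
E
```

```text
time: 4.42
tool_pos: [580.9, -42.8, 111.7]
tcp_rot: [3.141, 0.001, 0.313]
contact_force: [0.1, -0.0, -0.1]
grip_width: 50.6
finger_force: 30.0
[580.89523427 -42.80325945 111.66491789] [189.8 162.1] [317.5 282.1]
```

View pics/w3.png

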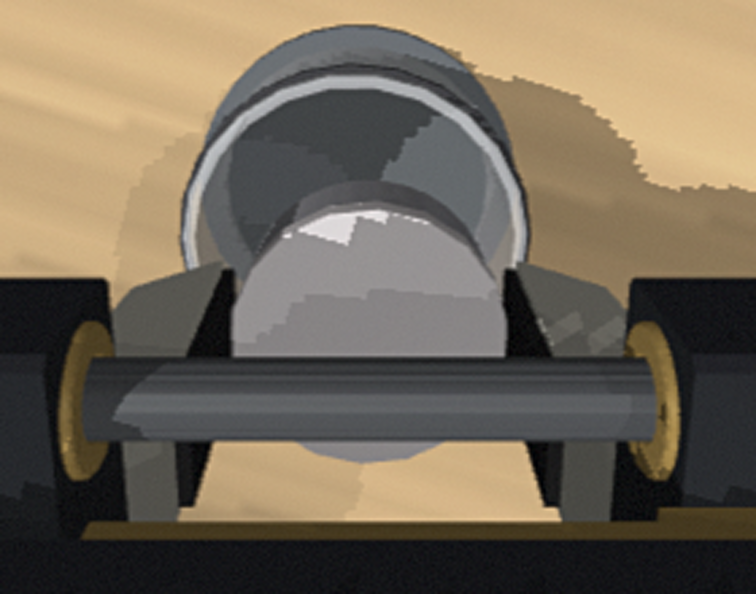

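The rim centre is at full-image (251.5,~219) and the tin at (257,253). The tube therefore lies about 3 mm to image left and 4.5 mm ahead, a shift of (+3.3,+4.4). I'll align, lower to just above the rim and release.

```bash
python3 -m pendant '[[[0.11,0.15,0],[0,0,0],-0.2],[[0,0,-0.25],[0,0,0],-0.2],[[0,0,-0.25],[0,0,0],-0.2],[[0,0,-0.25],[0,0,0],-0.2],[[0,0,-0.2],[0,0,0],-0.2],[[0,0,0],[0,0,0],-0.2],[[0,0,0],[0,0,0],-0.2],[[0,0,0],[0,0,0],0.6],[[0,0,0],[0,0,0],0.6],[[0,0,0],[0,0,0],0.6]]'
python3 -m pendant '[[[0,0,0],[0,0,0],0.6],[[0,0,0.4],[0,0,0],0.6],[[0,0,0.8],[0,0,0],0.6],[[0,0,0.8],[0,0,0],0.6],[[0,-0.4,0],[0,0,0],0.6],[[0,-0.8,0],[0,0,0],0.6],[[0,-0.9,0],[0,0,0],0.6],[[0,-0.8,0],[0,0,0],0.6],[[0,-0.4,0],[0,0,0],0.6],[[0,0,0],[0,0,0],0.6]]'
python3 - <<'E'
from h import *
a=bot.capture('scene');b=bot.capture('side');w=bot.capture('wrist')
print(bot.get_obs()['tool_pos'])
cv2.imwrite('pics/p1.png',np.vstack([np.hstack([cv2.resize(a[170:240,206:286],(360,300),interpolation=2),cv2.resize(b[165:225,225:295],(360,300),interpolation=2)]),cv2.resize(w,(400,300)).repeat(1,1)[:, :400] if 0 else cv2.copyMakeBorder(cv2.resize(w,(400,300)),0,0,0,320,cv2.BORDER_CONSTANT)]))
E
```

```text
time: 5.3
tool_pos: [584.8, -37.4, 83.7]
tcp_rot: [3.141, -0.001, 0.314]
contact_force: [0.1, -0.6, 0.5]
grip_width: 66.4
finger_force: 0.0
time: 6.13
tool_pos: [584.3, -138.9, 143.0]
tcp_rot: [3.141, 0.0, 0.311]
contact_force: [1.1, 0.2, -0.0]
grip_width: 73.4
finger_force: 0.0
[ 584.33664357 -135.35436267  143.01298759]
```

View pics/p1.png

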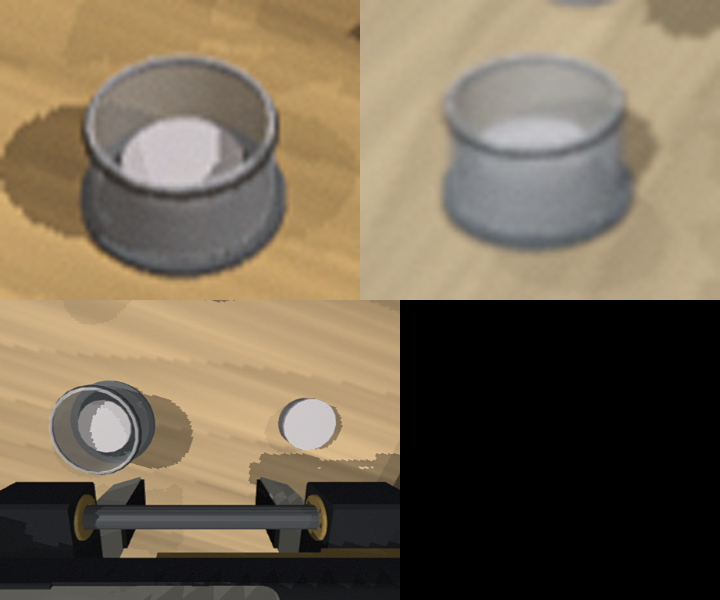

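Tin 1 lies flat and centred in the tube. In the wrist view the second tin's lid is at full-image (395.5,157). I'll localise it at z=30.

```bash
python3 - <<'E'
from h import *
t=bot.get_obs();print(t['time'],t['tool_pos'],onz('wrist',(395.5,157.5),30))
E
```

```text
6.2833 [ 584.33664357 -135.35436267  143.01298759] [ 647.99974895 -229.634808     30.        ]
```

```bash
python3 -m pendant '[[[0.2,-0.3,0],[0,0,0],0.6],[[0.4,-0.6,0],[0,0,0],0.6],[[0.5,-0.7,0],[0,0,0],0.6],[[0.5,-0.7,-0.2],[0,0,0],0.6],[[0.4,-0.6,-0.4],[0,0,0],0.6],[[0.13,-0.2,-0.4],[0,0,0],0.6],[[0,0,-0.4],[0,0,0],0.6],[[0,0,-0.4],[0,0,0],0.6],[[0,0,0],[0,0,0],0.6],[[0,0,0],[0,0,0],0.6]]'
python3 - <<'E'
from h import *
u=lid(bot.capture('wrist'),(255,205),45);print(u,onz('wrist',u[0],30),bot.get_obs()['tool_pos'])
E
```

```text
time: 7.12
tool_pos: [647.6, -227.8, 88.3]
tcp_rot: [-3.14, 0.002, 0.315]
contact_force: [0.5, 0.9, -0.4]
grip_width: 73.5
finger_force: 0.0
((257.04898834228516, 219.02892684936523), (68.30368041992188, 78.57585906982422), 2075.0, 155.0) [ 649.01012832 -230.1159944    30.        ] [ 648.21402009 -228.20945753   89.4004147 ]
```

```bash
python3 -m pendant '[[[0.03,-0.04,-0.4],[0,0,0],0.6],[[0,0,-0.4],[0,0,0],0.6],[[0,0,-0.4],[0,0,0],0.6],[[0,0,-0.3],[0,0,0],0.6],[[0,0,-0.1],[0,0,0],0.6],[[0,0,0],[0,0,0],0.6],[[0,0,0],[0,0,0],-0.2],[[0,0,0],[0,0,0],-0.2],[[0,0,0],[0,0,0],-0.2],[[0,0,0],[0,0,0],-0.2]]'
python3 -m pendant '[[[0,0,0],[0,0,0],-0.2],[[0,0,0],[0,0,0],-0.2],[[0,0,0.4],[0,0,0],-0.2],[[0,0,0.8],[0,0,0],-0.2],[[0,0,0.8],[0,0,0],-0.2],[[0,0,0.6],[0,0,0],-0.2],[[-0.1,0.4,0],[0,0,0],-0.2],[[-0.2,0.6,0],[0,0,0],-0.2],[[-0.2,0.6,0],[0,0,0],-0.2],[[0,0.2,0],[0,0,0],-0.2]]'
```

```text
time: 8.0
tool_pos: [649.6, -230.7, 41.9]
tcp_rot: [3.141, -0.001, 0.314]
contact_force: [0.2, 0.1, 1.3]
grip_width: 51.3
finger_force: 10.2
time: 8.83
tool_pos: [632.8, -173.5, 118.7]
tcp_rot: [-3.139, 0.002, 0.315]
contact_force: [0.4, 0.6, -0.6]
grip_width: 50.7
finger_force: 30.0
```

```bash
python3 -m pendant '[[[-0.1,0.3,0],[0,0,0],-0.2],[[-0.2,0.6,0],[0,0,0],-0.2],[[-0.3,0.8,0],[0,0,0],-0.2],[[-0.4,1,0],[0,0,0],-0.2],[[-0.3,0.8,0],[0,0,0],-0.2],[[-0.2,0.6,0],[0,0,0],-0.2],[[-0.1,0.4,0],[0,0,0],-0.2],[[-0.03,0.1,0],[0,0,0],-0.2],[[0,0,0],[0,0,0],-0.2],[[0,0,0],[0,0,0],-0.2]]'
python3 - <<'E'
from h import *
p=[]
for i in range(4): bot.capture('side');p.append(bot.get_obs()['tool_pos'])
print(np.mean(p,0),np.std(p,0))
E
```

```text
time: 9.67
tool_pos: [585.9, -39.4, 119.2]
tcp_rot: [3.141, -0.0, 0.314]
contact_force: [0.1, -1.1, -0.6]
grip_width: 50.7
finger_force: 30.0
[585.79912575 -39.70724611 119.13334186] [0.10523067 0.05998702 0.03589257]
```

```bash
python3 -m pendant '[[[-0.04,0.07,0],[0,0,0],-0.2],[[0,0,-0.3],[0,0,0],-0.2],[[0,0,-0.3],[0,0,0],-0.2],[[0,0,-0.3],[0,0,0],-0.2],[[0,0,-0.28],[0,0,0],-0.2],[[0,0,0],[0,0,0],-0.2],[[0,0,0],[0,0,0],-0.2],[[0,0,0],[0,0,0],0.6],[[0,0,0],[0,0,0],0.6],[[0,0,0],[0,0,0],0.6]]'
python3 -m pendant '[[[0,0,0],[0,0,0],0.6],[[0,0,0.4],[0,0,0],0.6],[[0,0,0.8],[0,0,0],0.6],[[0,0,0.8],[0,0,0],0.6],[[0,-0.4,0],[0,0,0],0.6],[[0,-0.8,0],[0,0,0],0.6],[[0,-0.9,0],[0,0,0],0.6],[[0,-0.8,0],[0,0,0],0.6],[[0,-0.4,0],[0,0,0],0.6],[[0,0,0],[0,0,0],0.6]]'
python3 - <<'E'
from h import *
a=bot.capture('scene');b=bot.capture('side');w=bot.capture('wrist')
cv2.imwrite('pics/p2.png',np.vstack([np.hstack([cv2.resize(a[170:240,206:286],(360,300),interpolation=2),cv2.resize(b[165:225,225:295],(360,300),interpolation=2)]),np.hstack([cv2.resize(w[80:240,30:222],(360,300),interpolation=2),cv2.resize(a,(360,300))])]))
E
```

```text
time: 10.7
tool_pos: [584.6, -36.5, 84.4]
tcp_rot: [3.141, -0.001, 0.314]
contact_force: [-0.1, 0.3, -0.0]
grip_width: 66.1
finger_force: 0.0
time: 11.53
tool_pos: [584.0, -138.0, 143.7]
tcp_rot: [3.141, -0.0, 0.311]
contact_force: [-0.1, 0.4, -1.3]
grip_width: 73.4
finger_force: 0.0
```

View pics/p2.png

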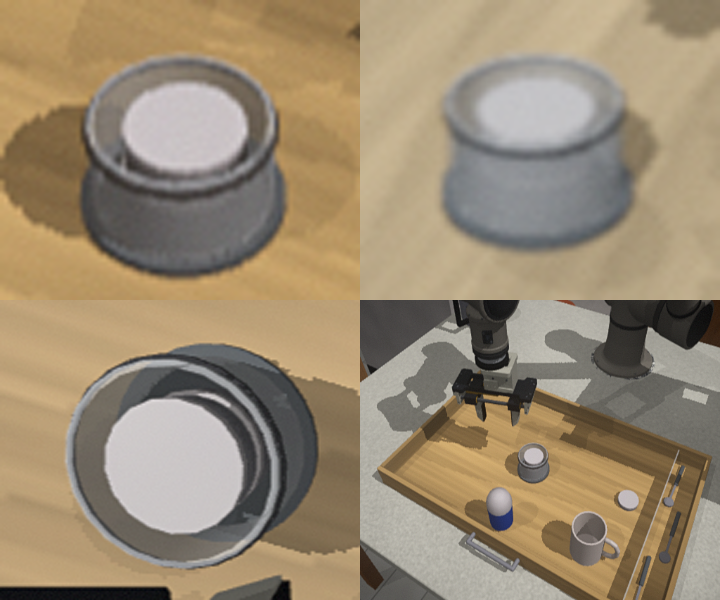

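Both tins lie flat and centred in the tube. The upper lid sits just below the rim, at the band, and the shallow tin hasn't moved.

```bash
python3 -c "
from plant import bot
print(bot.close_job())"
```

```text
the job is handed in; nothing more can be done
None
```

I stacked both deep tins flat in the tube with the top level with the dark band, left the shallow tin where it was, and handed the job in at about 12 s; no verdict came back.

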